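# Fill the gift carton with two sauce bottles and tuck its lid shut

## Task

Finish this gift carton: take the two gold-capped bottles of chocolate sauce that stand out on the counter and set them gently down, upright, one in each empty cell beside the bottle that is already packed. Then fold the lid's tuck tab in, swing the lid over and press it fully shut with the tab down inside the front wall. Leave the white-capped bottles and everything else on the counter undisturbed.

Things in the scene. Friction and masses are not known exactly. Their poses are not given: they have to be found in the camera images.
- carton: Wine-red gift carton with a gold band, fixed: 240 mm long (its x), 100 mm deep (its y), 118 mm high, open on top, walls and floor 3 mm. Origin: centre of the underside. The lid is hinged on the top of the -y long wall (back). The +y long wall (front), inner face at y = +47 mm, is the one the tab goes behind. Three cells in a row along x, the middle one already holding gold_c.
- cell_a (a point): Centre of the floor of the empty end cell at the carton's -x end: 79 mm from the middle cell's centre, 9 mm behind the carton's middle, 3 mm up; axes as the carton. Each cell is 76 by 76 mm. The cream insert between the cells stands 65 mm high.
- cell_b (a point): Centre of the floor of the empty end cell at the carton's +x end (else as cell_a). The insert's front panel (y = 29 to 32 mm in the carton) stands 60 mm high; between it and the front wall a slot 15 mm wide is free for the tab.
- front_rim (a point): Middle of the top edge of the carton's front wall, z = 118 mm (axes as the carton).
- lid (a joint): Angle of the lid (rad): 0 is shut, flat on the carton; pi/2 is straight up; more leans out over the back; stop at 2.6. A board 240 x 91 x 3 mm (91 mm from hinge to free edge). The crease is stiff: the lid stays where it is left and moves when pushed with about 1 N at its free edge. Shut, its top is 121 mm above the counter.
- lid_hinge (a point): Middle of the lid's hinge line on top of the carton's back wall (carton y = -50 mm, z = 119.5 mm). Axes turn with the lid: x along the hinge, y from the hinge to the free edge, z out of the lid's outer face.
- lid_edge (a point): Middle of the lid's free edge, 91 mm from the hinge, where the tab is creased on (axes as lid_hinge).
- tuck (a joint): Fold of the cream tuck tab against the lid (rad): 0 in line with the lid, pi/2 square to it on its inner side; stop at 2.1. 25 mm long, 3 mm thick, 206 mm wide, 186 at the tip. Soft crease: it stays where left and folds under 0.3 N near the tip, before the lid moves. Well short of square, its tip lands on or outside the front rim; at 1.6 or more it drops in behind.
- tab_tip (a point): Middle of the tab's free edge, 25 mm from the crease. Axes turn with the tab: y from the crease to the tip, z out of its outer face.
- gold_a: Glass sauce bottle, 66 mm diameter to 54 mm height, shoulder sloping in to a 23 mm neck at 73 mm, screw cap 26 mm diameter from 80 to 106 mm (top); about 0.26 kg (varies). Brown glass, cream label, gold cap; one of the two to be packed. Origin: centre of the underside, z up along the bottle.
- gold_b: Glass sauce bottle, 66 mm diameter to 54 mm height, shoulder sloping in to a 23 mm neck at 73 mm, screw cap 26 mm diameter from 80 to 106 mm (top); about 0.26 kg (varies). Brown glass, cream label, gold cap; one of the two to be packed. Origin: centre of the underside, z up along the bottle.
- gold_c: Glass sauce bottle, 66 mm diameter to 54 mm height, shoulder sloping in to a 23 mm neck at 73 mm, screw cap 26 mm diameter from 80 to 106 mm (top); about 0.26 kg (varies). Brown glass, cream label, gold cap; already stands in the carton's middle cell, to be left there. Origin: centre of the underside, z up along the bottle.
- white_a: Glass sauce bottle, 66 mm diameter to 54 mm height, shoulder sloping in to a 23 mm neck at 73 mm, screw cap 26 mm diameter from 80 to 106 mm (top); about 0.26 kg (varies). Milk-brown, pale green label, white cap; not for this carton, leave it alone. Origin: centre of the underside, z up along the bottle.
- white_b: Glass sauce bottle, 66 mm diameter to 54 mm height, shoulder sloping in to a 23 mm neck at 73 mm, screw cap 26 mm diameter from 80 to 106 mm (top); about 0.26 kg (varies). Milk-brown, pale green label, white cap; not for this carton, leave it alone. Origin: centre of the underside, z up along the bottle.
- jar: Bystander: round jar of caramels with a gold lid, 72 mm diameter, 136 mm high, standing among the bottles. Origin: centre of the underside.
- tray: Bystander: clear acrylic tray of 12 cocoa truffles, 136 mm (x) by 104 mm (y) by 36 mm high. Origin: centre of the underside.
- spool: Bystander: ribbon spool lying flat, 76 mm diameter, 34 mm high. Origin: centre of the underside.
- price_card: Bystander: black block 30 by 40 mm with an upright blank card 85 mm wide, 82 mm high in all. Origin: centre of the underside.
- tin: Bystander: round gold truffle tin with a wine-red lid, 102 mm diameter, 42 mm high. Origin: centre of the underside.
- palette: Bystander: serving spatula with a wooden handle, 200 mm long, lying flat along its x. Origin: middle, underside.

How it is judged:
On the way:
1. both gold-capped bottles stand upright and let go, one in each empty cell, the lid still open ((((horizontal distance between gold_a and cell_a below 0.014 m and z of gold_a in the frame of carton below 0.007 m and angle between gold_a's own z axis and vertical below 0.06 rad) and (horizontal distance between gold_b and cell_b below 0.014 m and z of gold_b in the frame of carton below 0.007 m and angle between gold_b's own z axis and vertical below 0.06 rad)) or ((horizontal distance between gold_a and cell_b below 0.014 m and z of gold_a in the frame of carton below 0.007 m and angle between gold_a's own z axis and vertical below 0.06 rad) and (horizontal distance between gold_b and cell_a below 0.014 m and z of gold_b in the frame of carton below 0.007 m and angle between gold_b's own z axis and vertical below 0.06 rad))) and contact force between each of gold_a, gold_b and the fingers below 0.2 N and linear speed of each of gold_a, gold_b, gold_c below 0.02 m/s and value of joint lid above 1 rad), for 0.2 s.
At the end, for the whole second after the job is handed in: One gold-capped bottle stands upright (0.06 rad) and at rest on the floor of each end cell, within 14 mm of its centre, the packed one still in the middle cell; the lid is shut to 0.05 rad, its tab inside the front wall with the tip at least 12 mm below the rim ((((horizontal distance between gold_a and cell_a below 0.014 m and z of gold_a in the frame of carton below 0.007 m and angle between gold_a's own z axis and vertical below 0.06 rad) and (horizontal distance between gold_b and cell_b below 0.014 m and z of gold_b in the frame of carton below 0.007 m and angle between gold_b's own z axis and vertical below 0.06 rad)) or ((horizontal distance between gold_a and cell_b below 0.014 m and z of gold_a in the frame of carton below 0.007 m and angle between gold_a's own z axis and vertical below 0.06 rad) and (horizontal distance between gold_b and cell_a below 0.014 m and z of gold_b in the frame of carton below 0.007 m and angle between gold_b's own z axis and vertical below 0.06 rad))) and linear speed of each of gold_a, gold_b, gold_c below 0.02 m/s and z of gold_c in the frame of carton below 0.007 m and angle between gold_c's own z axis and vertical below 0.06 rad and value of joint lid below 0.05 rad and y of tab_tip in the frame of carton below 0.047 m and z of tab_tip in the frame of carton below 0.106 m and value of joint tuck above 1.2 rad); the robot touches nothing.
It fails at once if a bystander is pushed more than 25 mm or tipped over, or the packed bottle is lifted out or tipped (distance of any of gold_c, white_a, white_b, jar, tray, spool, price_card, tin, palette from where it was at the start of the episode above 0.025 m or angle between any of gold_c, white_a, white_b, jar, tray, spool, price_card, tin, palette's own z axis and vertical above 0.3 rad).
It fails at once if a bottle being packed is tipped by more than about 35 degrees (angle between any of gold_a, gold_b's own z axis and vertical above 0.6 rad).
It fails at once if a bottle is dropped or rammed into the carton (more than 40 N between them) (contact force between any of gold_a, gold_b and carton above 40 N).
It also fails if it takes over 72 s, if anything falls off the work surface, if the arm or the gripper's body presses on something with over 40 N, if the wrist force passes 120 N, or if a joint passes its speed limit or range.

## Robot

A 6-joint arm with a two-finger parallel gripper is mounted at the origin on the work surface. World frame = base frame: x ahead of the robot, y to its left, z up, the work surface at z = 0. Lengths are in m, angles in rad, forces in N, time in s.
With the tool pointing down it reaches from about 0.3 to 0.75 m from the base axis. Payload 8.5 kg.
Tool frame: the origin (TCP) lies on the centre line of the jaws, within the pads' length; the fingertips stand 19 mm ahead of it and the grasp point (between the pads) is the TCP; x points along the fingers, y is the direction in which the jaws open and shut, and the axes are right-handed (so a half turn about x gives the same grasp; the last joint's range is limited). The gripper opens to 85 mm and grips with 20 to 120 N. Pads are 22 mm wide; open, the fingers measure 114 mm over their backs; the gripper's body (76 mm by 85 mm) begins 54 mm behind the grasp point. The pads swing forward as they close: fully open they stand 13 mm farther back than shut.
Start: joints at [-0.215, 0.381, 1.297, -0, 1.464, -0.215], TCP at [0.55, 0, 0.25] pointing down, gripper open.
Joint ranges: [-3.11, 3.11], [-0.89, 2.33], [0.22, 2.48], [-1.42, 4.56], [0.17, 2.85], [-2.88, 2.88]. Speed limits (rad/s): [2.39, 2.39, 3.14, 3.14, 3.14, 3.14].

## Interface

Orientations are given as a unit quaternion [x, y, z, w].
In Python, from plant import ctrl gives the robot as it stands.
- The arm moves only by the tool send_rows, never from a script. Its argument "rows" is a list of rows, each a list of 7 numbers: the shift along the tool's x, y, z normalised to -1 to 1, where 1 is 200 mm, then the turn, a rotation vector about the tool's x, y, z normalised to -1 to 1, where 1 is 60 degrees, then the closure in counts, from 0 (fully open) to 255 (shut). A call has 1 to 12 rows; each row is the pose to reach, as a shift and turn from the pose commanded when the call began, along the tool's axes at that moment; what a row does not reach only later rows make up. A row lasts 1/12 s, in which the tool goes at most 41.7 mm and 7.16 degrees, less where a joint would pass 70% of its speed; a pose out of reach is approached as far as the arm can. A call with a number of a shift or a turn outside -1 to 1 is refused whole. A call with a gripper value outside its range is refused whole. The fingers move at their own pace and stop on an object; "squeeze" is the grip in N (left out, the last holds). Time passes only in rows, so rows that repeat a pose let the fingers close. It gives the time, the measured TCP pose, the force and the opening at its end, in the units of the state.
- ctrl.observe(): the state, without advancing time (a new reading comes with each control period).
- ctrl.capture(name): name is "scene" or "side" or "wrist"; returns a dict with "image" (480x640x3 uint8, blue, green, red), "vfov" (degrees; the focal length in pixels is half the picture's height over the tangent of half this angle, whatever the lens; pixels are square), "cx", "cy" (the principal point, pixels), "R" (3x3) and "t" (3): a world point X has camera coordinates R X + t. Camera axes: x right, y down, z forward; pixel columns grow to the right and rows downward; lengths in m; the calibration is good to about 2 mm. The wrist camera is an equidistant fisheye: a pixel r from the principal point sees the ray r / f radians off the axis. A picture is of the moment at which its call begins. There is no depth.
- ctrl.sign_off(): hands the job in, once; it reports no verdict.
The state is a dict: "t": time; "q": joint angles; "joint_vel": joint speeds; "tau": joint torques, N m; "tool_pos": TCP position; "ee_rot": TCP orientation; "force": force on the tool from outside, world axes, zero at the start; "moment": the same for the moment, N m; "gripper_width": finger opening in m.
Only numpy, scipy, OpenCV 4.12 (cv2) and the standard library are available. Lean on these libraries where they do the work, as an engineer would, in place of code of your own. Each camera call takes 0.05 s, during which the arm holds its last target. There are 200 camera calls.

## Working session

There is one attempt and no reset: what is moved stays moved. The work goes in short steps, Python scripts to look and compute and a tool call to move; the robot and the scene stay as the last step left them, time stands still between calls to the robot, and variables do not carry over. Pictures are saved under pics/ and viewed, about 8 in all and at most 12, crops included, and the job is handed in when it is done.

Besides the shell and the picture viewer there is one more tool, called as a command line: name --pt "numbers of a row" for each row, then --argument value for the rest. send_rows: Moves the arm, as the interface text tells. Scaled input: -1 to 1 covers 200 mm each way for a shift and 60 degrees each way for a turn. Its arguments: {"type":"object","properties":{"rows":{"type":"array","items":{"type":"array","items":{"type":"number"}}},"squeeze":{"type":"number"}},"required":["rows"]}

```bash
ls; mkdir -p pics; cat > h.py <<'E'
import numpy as np, cv2
from plant import ctrl
from scipy.spatial.transform import Rotation as Ro
def snap(cam,fn,crop=None,s=1):
    c=ctrl.capture(cam); im=c["image"]
    np.savez('pics/'+fn+'.npz',**{k:np.array(v) for k,v in c.items()})
    if crop: x0,y0,x1,y1=crop; im=im[y0:y1,x0:x1]
    if s!=1: im=cv2.resize(im,None,fx=s,fy=s,interpolation=cv2.INTER_CUBIC)
    cv2.imwrite('pics/'+fn+'.png',im); return c
def load(fn): return np.load('pics/'+fn+'.npz')
def ray(c,u,v):
    f=240/np.tan(np.radians(float(c["vfov"]))/2)
    d=np.array([(u-c["cx"])/f,(v-c["cy"])/f,1.]); R=np.array(c["R"]);t=np.array(c["t"])
    return -R.T@t, R.T@d
def onz(c,u,v,z):
    o,d=ray(c,u,v); return (o+d*(z-o[2])/d[2]).round(4)
def proj(c,X):
    f=240/np.tan(np.radians(float(c["vfov"]))/2)
    p=np.array(c["R"])@np.array(X)+np.array(c["t"]); return (c["cx"]+f*p[0]/p[2],c["cy"]+f*p[1]/p[2])
def st():
    s=ctrl.observe(); R=Ro.from_quat(s["ee_rot"]).as_matrix()
    print(round(s["t"],2),np.round(s["tool_pos"],4),'q',np.round(s["q"],3),'F',np.round(s["force"],1),'w',round(s["gripper_width"],4)); print(R.round(3)); return s,R
def rel(pos,Rt=None):
    """normalised shift+turn to the world pose"""
    s=ctrl.observe(); R=Ro.from_quat(s["ee_rot"]).as_matrix()
    d=R.T@(np.array(pos)-s["tool_pos"])/0.2
    w=np.zeros(3) if Rt is None else Ro.from_matrix(R.T@Rt).as_rotvec()/np.radians(60)
    print('rel',d.round(3),w.round(3))
E
python3 - <<'E'
from h import *
st()
for n in ("scene","side"):
    c=snap(n,n+'0'); print(n,c["vfov"],c["cx"],c["cy"],(-np.array(c["R"]).T@c["t"]).round(3))
E
```

```text
pics
0.0 [5.497e-01 1.000e-04 2.497e-01] q [-0.215  0.381  1.298  0.     1.464 -0.215] F [ 0.5 -0.3  0.1] w 0.0854
[[-0.001  1.    -0.   ]
 [ 0.    -0.    -1.   ]
 [-1.    -0.001 -0.   ]]
scene 48.66907651874475 321.93764479857686 240.81909037865933 [1.412 0.353 0.731]
side 54.80429155574711 315.7961307757776 237.74037472112056 [ 0.232 -0.719  0.877]
```

View pics/scene0.png

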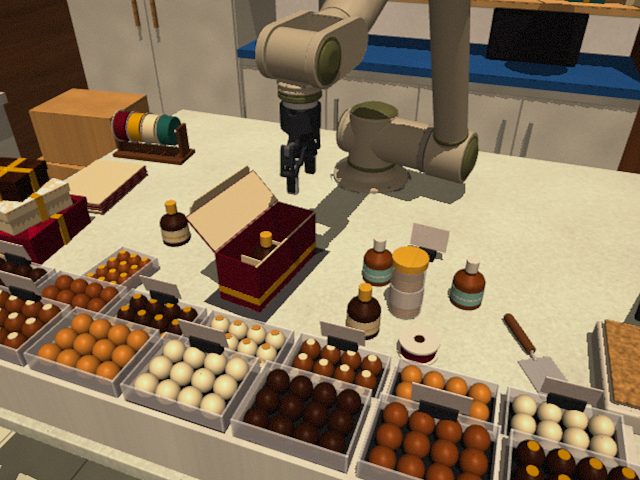

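View pics/side0.png

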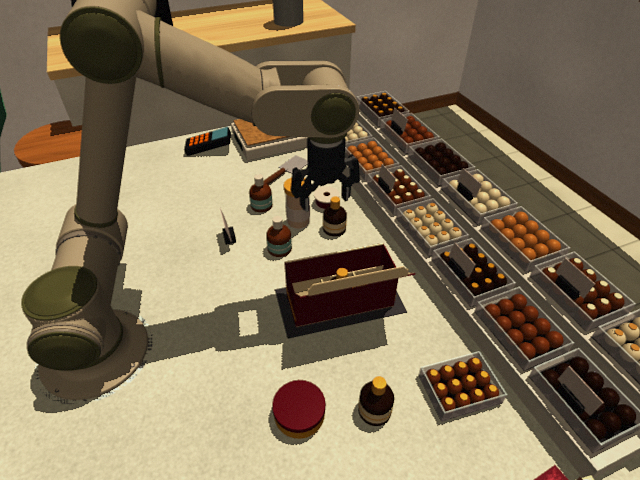

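The scene view shows one gold bottle left of the carton (cap ~170,205) and the other right of it beside the jar (cap ~365,290). The lid leans back toward -y. I'll enlarge the carton area in both views.

```bash
python3 - <<'E'
from h import *
a=load('scene0')["image"][160:340,150:480]; b=load('side0')["image"][160:460,210:510]
cv2.imwrite('pics/a.png',cv2.resize(a,None,fx=2.4,fy=2.4,interpolation=cv2.INTER_CUBIC))
cv2.imwrite('pics/b.png',cv2.resize(b,None,fx=2,fy=2,interpolation=cv2.INTER_CUBIC))
E
```

```text
(no output)
```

View pics/a.png

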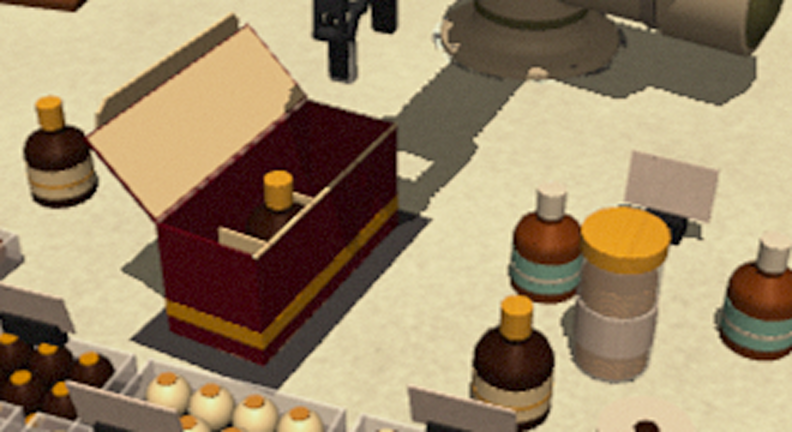

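View pics/b.png

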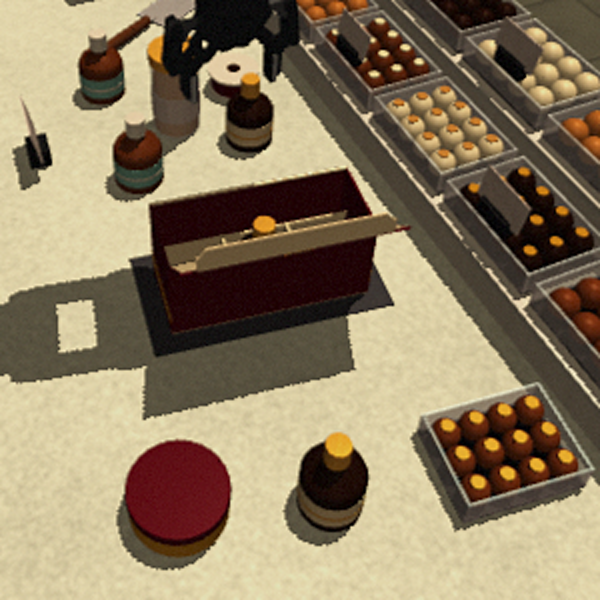

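```bash
python3 - <<'E'
from h import *
A=load('scene0');B=load('side0')
fa=lambda x,y,z:onz(A,150+x/2.4,160+y/2.4,z)[:2]; fb=lambda x,y,z:onz(B,210+x/2,160+y/2,z)[:2]
for n,a,b,z in [('goldL',(49,101),(340,440),.106),('goldR',(517,301),(250,80),.106),('goldC',(279,176),(264,222),.106),('whN',(552,190),(136,127),.106),('whF',(775,240),(97,42),.106),('jar',(626,232),None,.136)]:
    print(n,fa(*a,z),fb(*b,z) if b else '')
for n,a in [('F+x',(262,257)),('F-x',(396,125)),('B+x',(160,222)),('B-x',(304,98))]: print(n,fa(*a,.118))
print('bot',fa(265,360,0)); print('side F-x',fb(150,205,.118),'F+x',fb(350,171,.118))
print('tin',fb(178,482,.042))
E
```

```text
goldL [ 0.5029 -0.3568] [ 0.5075 -0.3526]
goldR [0.6474 0.1647] [0.6496 0.1639]
goldC [ 0.5482 -0.0863] [ 0.5579 -0.0783]
whN [0.4853 0.1503] [0.4776 0.1327]
whF [0.4941 0.3451] [0.4865 0.326 ]
jar [0.5684 0.2315] 
F+x [ 0.6784 -0.0401]
F-x [ 0.4466 -0.0119]
B+x [ 0.6634 -0.1413]
B-x [ 0.4294 -0.114 ]
bot [ 0.6711 -0.0489]
side F-x [ 0.4444 -0.0142] F+x [ 0.6809 -0.0531]
tin [ 0.3658 -0.3017]
```

send_rows --pt "-0.2 0 0.1 0.05 0 0 0" --pt "-0.4 0 0.25 0.1 0 0 0" --pt "-0.4 0 0.4 0.133 0 0 0" --pt "-0.4 0 0.4 0.133 0 0 0" --pt "-0.4 0 0.4 0.133 0 0 0" --pt "-0.4 0 0.4 0.133 0 0 0" --squeeze 30

```text
t: 0.6
tool_pos: [0.5497, -0.0797, 0.3294]
ee_rot: [-0.533, -0.465, 0.534, -0.463]
force: [-0.4, 0.5, -0.2]
gripper_width: 0.0854
```

```bash
python3 - <<'E'
from h import *
st(); c=snap('wrist','w1',s=1.25); print(c["vfov"],c["cx"],c["cy"],np.array(c["R"]).round(3),(-np.array(c["R"]).T@c["t"]).round(3))
E
```

```text
0.6 [ 0.5497 -0.0797  0.3294] q [-0.357  0.35   1.12   0.     1.674 -0.218] F [-0.4  0.5 -0.2] w 0.0854
[[-0.002  0.99  -0.139]
 [ 0.001 -0.139 -0.99 ]
 [-1.    -0.002 -0.001]]
65.70646984690485 325.7414424158462 244.12792451312006 [[ 0.99  -0.14  -0.001]
 [-0.135 -0.956  0.26 ]
 [-0.038 -0.257 -0.966]] [ 0.558 -0.014  0.453]
```

View pics/w1.png

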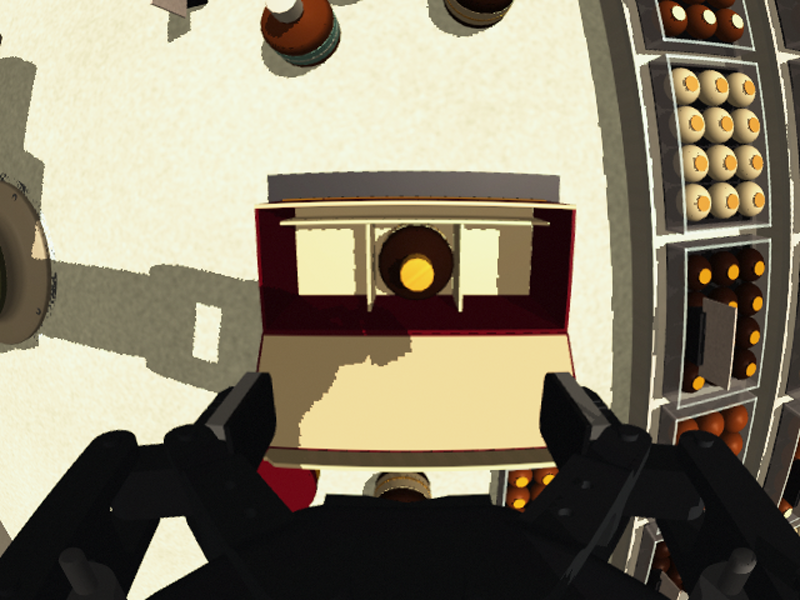

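The wrist view shows the carton from above: front rim corners at (256,205) and (577,207), hinge ends at (262,335) and (569,334), C's cap at (417,273), lid crease near y=450, and the tab below it. The yaw looks already matched.

```bash
cat >> h.py <<'E'
def wray(c,u,v):
    f=240/np.tan(np.radians(float(c["vfov"]))/2); R=np.array(c["R"]);t=np.array(c["t"])
    a=np.array([u-c["cx"],v-c["cy"]]); r=np.hypot(*a); th=r/f
    d=np.array([*(a/max(r,1e-9)*np.sin(th)),np.cos(th)]); return -R.T@t, R.T@d
def won(c,u,v,z):
    o,d=wray(c,u,v); return (o+d*(z-o[2])/d[2]).round(4)
E
python3 - <<'E'
from h import *
c=load('w1'); g=lambda x,y,z: won(c,x/1.25,y/1.25,z)
F0,F1,B0,B1=[g(*p,.118)[:2] for p in ((256,205),(577,207),(262,335),(569,334))]
print(F0,F1,B0,B1,'lens',np.linalg.norm(F1-F0),np.linalg.norm(B1-B0),np.linalg.norm(F0-B0))
print('yaw',[np.degrees(np.arctan2(*(b-a)[::-1])) for a,b in ((F0,F1),(B0,B1))],'ctr',(F0+F1+B0+B1)/4)
print('C',g(417,273,.106))
yaw=np.arctan2(*((F1-F0)+(B1-B0))[::-1]); ex=np.array([np.cos(yaw),np.sin(yaw)]);ey=np.array([-ex[1],ex[0]])
h=(B0+B1)/2
for nm,p in (('crease',(407,451)),('tabend',(407,466))):
  for z in (.15,.17,.18,.19,.2,.21,.22,.23):
    P=g(*p,z); dy=(P[:2]-h)@ey; print(nm,z,round(dy,4),'dist',round(np.hypot(dy,z-.1195),4),'ang',round(np.arctan2(z-.1195,dy),2))
E
```

```text
[ 0.4445 -0.0118] [ 0.6817 -0.0461] [ 0.4282 -0.112 ] [ 0.6689 -0.1452] lens 0.23966712331899004 0.24297886739385385 0.10151714140971464
yaw [np.float64(-8.228147788984321), np.float64(-7.853313301978217)] ctr [ 0.555825 -0.078775]
C [ 0.5554 -0.0829  0.106 ]
crease 0.15 -0.0831 dist 0.0885 ang 2.79
crease 0.17 -0.0701 dist 0.0864 ang 2.52
crease 0.18 -0.0636 dist 0.0878 ang 2.38
crease 0.19 -0.057 dist 0.0907 ang 2.25
crease 0.2 -0.0506 dist 0.0951 ang 2.13
crease 0.21 -0.044 dist 0.1006 ang 2.02
crease 0.22 -0.0375 dist 0.1073 ang 1.93
crease 0.23 -0.0311 dist 0.1148 ang 1.84
tabend 0.15 -0.0974 dist 0.102 ang 2.84
tabend 0.17 -0.0834 dist 0.0975 ang 2.6
tabend 0.18 -0.0764 dist 0.0975 ang 2.47
tabend 0.19 -0.0695 dist 0.099 ang 2.35
tabend 0.2 -0.0625 dist 0.1019 ang 2.23
tabend 0.21 -0.0555 dist 0.1062 ang 2.12
tabend 0.22 -0.0486 dist 0.1116 ang 2.02
tabend 0.23 -0.0416 dist 0.1181 ang 1.93
```

```bash
python3 - <<'E'
from h import *
rel((.6485,.1643,.25)); rel((.6485,.1643,.329))
E
```

```text
rel [ 0.397  0.322 -1.274] [0. 0. 0.]
rel [ 0.002  0.321 -1.274] [0. 0. 0.]
```

send_rows --pt "0 0.05 -0.2 0 0 0 100" --pt "0 0.1 -0.4 0 0 0 100" --pt "0 0.13 -0.6 0 0 0 100" --pt "0 0.16 -0.8 0 0 0 100"

```text
t: 0.98
tool_pos: [0.6038, 0.077, 0.3295]
ee_rot: [-0.533, -0.465, 0.534, -0.464]
force: [0.6, 0.2, -0.7]
gripper_width: 0.0516
```

send_rows --pt "0.05 0.05 -0.15 0 0 0 100" --pt "0.15 0.1 -0.3 0 0 0 100" --pt "0.25 0.16 -0.474 0 0 0 100" --pt "0.4 0.16 -0.474 0 0 0 100" --pt "0.4 0.16 -0.474 0 0 0 100" --pt "0.4 0.16 -0.474 0 0 0 100"

```text
t: 1.48
tool_pos: [0.6478, 0.1643, 0.2489]
ee_rot: [-0.532, -0.465, 0.534, -0.464]
force: [-0.1, -0.1, 0.4]
gripper_width: 0.0516
```

```bash
python3 - <<'E'
from h import *
st(); c=snap('wrist','w2',s=1.25)
E
```

```text
1.48 [0.6478 0.1643 0.2489] q [ 0.072  0.601  0.921 -0.     1.624  0.209] F [-0.1 -0.1  0.4] w 0.0516
[[-0.004  0.991 -0.137]
 [-0.    -0.137 -0.991]
 [-1.    -0.004  0.001]]
```

View pics/w2.png

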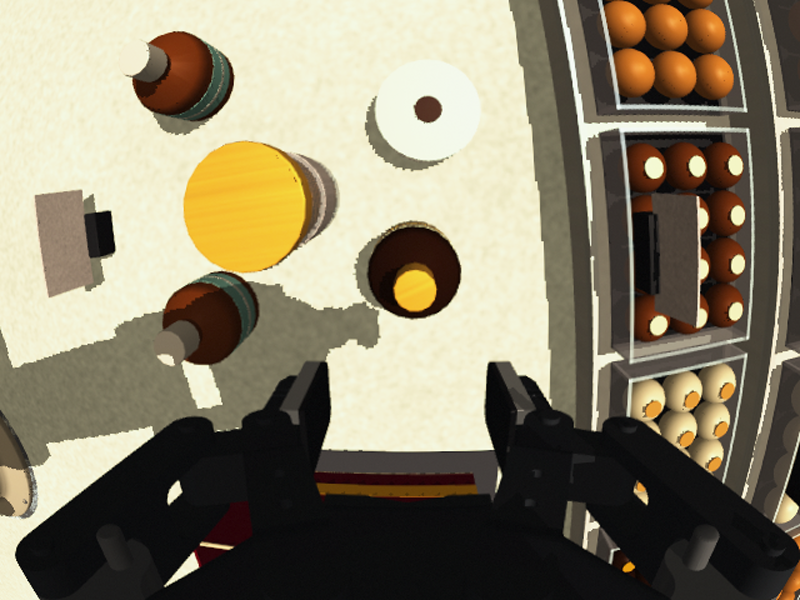

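Gold bottle's cap centre is at (414,291), body centre about (414,272). The jar's lid is at (245,205), well clear of the fingers' descent.

```bash
python3 - <<'E'
from h import *
c=load('w2'); g=lambda x,y,z: won(c,x/1.25,y/1.25,z)
p=g(414,291,.106);print(p, g(414,272,.05), 'jar',g(245,205,.136),'whN',g(168,350,.106))
rel((p[0],p[1],.096))
E
```

```text
[0.6505 0.1662 0.106 ] [0.6512 0.1666 0.05  ] jar [0.5693 0.2322 0.136 ] whN [0.4805 0.1492 0.106 ]
rel [ 0.776  0.008 -0.014] [0. 0. 0.]
```

send_rows --pt "0.2 0.01 -0.014 0 0 0 100" --pt "0.4 0.01 -0.014 0 0 0 100" --pt "0.58 0.01 -0.014 0 0 0 100" --pt "0.68 0.01 -0.014 0 0 0 100" --pt "0.74 0.01 -0.014 0 0 0 100" --pt "0.77 0.01 -0.014 0 0 0 100" --pt "0.77 0.01 -0.014 0 0 0 100" --pt "0.77 0.01 -0.014 0 0 0 200" --pt "0.77 0.01 -0.014 0 0 0 255" --pt "0.77 0.01 -0.014 0 0 0 255" --pt "0.77 0.01 -0.014 0 0 0 255" --pt "0.77 0.01 -0.014 0 0 0 255" --squeeze 40

```text
t: 2.53
tool_pos: [0.6519, 0.1658, 0.0985]
ee_rot: [0.534, 0.463, -0.533, 0.465]
force: [-1.8, -1.5, 6.8]
gripper_width: 0.0248
```

send_rows --pt "-0.03 0 0 0 0 0 255" --pt "-0.1 0 0 0 0 0 255" --pt "-0.25 0 0 0 0 0 255" --pt "-0.4 0 0 0 0 0 255" --pt "-0.6 0 0 0 0 0 255" --pt "-0.8 0 0 0 0 0 255" --pt "-0.8 0 0 0 0 0 255"

```text
t: 3.12
tool_pos: [0.6527, 0.1662, 0.2662]
ee_rot: [0.538, 0.461, -0.529, 0.467]
force: [0.5, 0.3, -1.4]
gripper_width: 0.025
```

```bash
python3 - <<'E'
from h import *
st(); rel((.6324,-.0987,.258)); rel((.6324,-.0987,.101))
E
```

```text
3.12 [0.6527 0.1662 0.2662] q [0.074 0.595 0.884 0.    1.647 0.213] F [ 0.5  0.3 -1.4] w 0.025
[[ 0.015  0.99  -0.139]
 [ 0.001 -0.139 -0.99 ]
 [-1.     0.015 -0.003]]
rel [0.038 0.082 1.326] [0. 0. 0.]
rel [0.823 0.07  1.329] [0. 0. 0.]
```

send_rows --pt "0 0.01 0.1 0 0 0 255" --pt "0 0.02 0.25 0 0 0 255" --pt "0 0.03 0.4 0 0 0 255" --pt "0 0.05 0.55 0 0 0 255" --pt "0 0.06 0.7 0 0 0 255" --pt "0 0.07 0.85 0 0 0 255" --pt "0 0.08 1.0 0 0 0 255"

```text
t: 3.7
tool_pos: [0.6387, -0.0357, 0.2565]
ee_rot: [-0.534, -0.464, 0.534, -0.464]
force: [0.5, 0.1, -2.5]
gripper_width: 0.0245
```

send_rows --pt "0 0 0.12 0 0 0 255" --pt "0 0 0.22 0 0 0 255" --pt "0 0 0.29 0 0 0 255" --pt "0 0 0.326 0 0 0 255" --pt "0 0 0.326 0 0 0 255" --pt "0 0 0.326 0 0 0 255" --pt "0 0 0.326 0 0 0 255"

```text
t: 4.28
tool_pos: [0.6303, -0.0977, 0.2564]
ee_rot: [0.533, 0.464, -0.533, 0.464]
force: [-0.4, -0.1, -2.5]
gripper_width: 0.0246
```

```bash
python3 - <<'E'
from h import *
st(); rel((.6324,-.0987,.1015)); c=snap('wrist','w3',s=1.25)
E
```

```text
4.28 [ 0.6303 -0.0977  0.2564] q [-0.339  0.536  1.017  0.     1.588 -0.201] F [-0.4 -0.1 -2.5] w 0.0246
[[ 0.     0.99  -0.138]
 [ 0.    -0.138 -0.99 ]
 [-1.    -0.    -0.   ]]
rel [0.774 0.011 0.004] [0. 0. 0.]
```

View pics/w3.png

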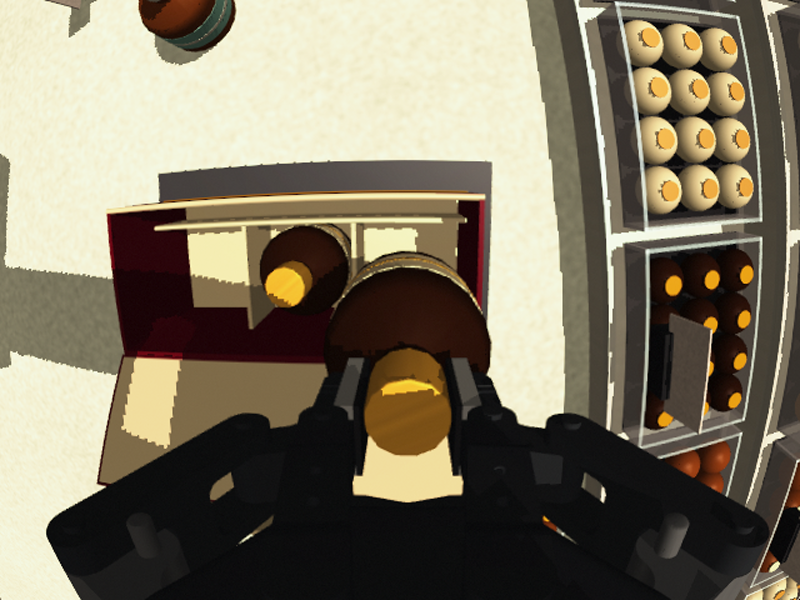

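The bottle hangs upright above the +x cell. Front rim corners are at (107,210) and (487,196). I'll do a quick cross-check of the carton pose from here.

```bash
python3 - <<'E'
from h import *
c=load('w3'); g=lambda x,y,z: won(c,x/1.25,y/1.25,z)
print(g(107,210,.118),g(487,196,.118),'hinge-x',g(121,356,.118),'C',g(287,283,.106),'div',g(353,222,.065))
E
```

```text
[ 0.4437 -0.0117  0.118 ] [ 0.6821 -0.0454  0.118 ] hinge-x [ 0.4254 -0.1112  0.118 ] C [ 0.5566 -0.0813  0.106 ] div [ 0.5983 -0.0535  0.065 ]
```

send_rows --pt "0 0.012 0.002 0 0 0 255" --pt "0.1 0.012 0.002 0 0 0 255" --pt "0.2 0.012 0.002 0 0 0 255" --pt "0.3 0.012 0.002 0 0 0 255" --pt "0.4 0.012 0.002 0 0 0 255" --pt "0.5 0.012 0.002 0 0 0 255" --pt "0.6 0.012 0.002 0 0 0 255" --pt "0.68 0.012 0.002 0 0 0 255" --pt "0.73 0.012 0.002 0 0 0 255" --pt "0.75 0.012 0.002 0 0 0 255" --pt "0.76 0.012 0.002 0 0 0 255" --pt "0.76 0.012 0.002 0 0 0 255"

```text
t: 5.33
tool_pos: [0.6328, -0.0996, 0.1048]
ee_rot: [0.534, 0.464, -0.533, 0.464]
force: [0.5, 0.1, -2.6]
gripper_width: 0.0245
```

```bash
python3 - <<'E'
from h import *
st()
E
```

```text
5.33 [ 0.6328 -0.0996  0.1048] q [-0.341  0.663  1.235 -0.     1.243 -0.201] F [ 0.5  0.1 -2.6] w 0.0245
[[ 0.001  0.99  -0.139]
 [-0.    -0.139 -0.99 ]
 [-1.     0.001  0.   ]]
```

send_rows --pt "0.004 0 0 0 0 0 255" --pt "0.008 0 0 0 0 0 255" --pt "0.012 0 0 0 0 0 255" --pt "0.012 0 0 0 0 0 255"

```text
t: 5.67
tool_pos: [0.6325, -0.0996, 0.1022]
ee_rot: [0.534, 0.464, -0.534, 0.464]
force: [-0.3, -0.7, -2.5]
gripper_width: 0.0247
```

send_rows --pt "0.003 0 0 0 0 0 255" --pt "0.006 0 0 0 0 0 255" --pt "0.006 0 0 0 0 0 255"

```text
t: 5.92
tool_pos: [0.6326, -0.0997, 0.1016]
ee_rot: [0.534, 0.464, -0.533, 0.464]
force: [-2.4, 0.7, 4.4]
gripper_width: 0.025
```

send_rows --pt "0 0 0 0 0 0 160" --pt "0 0 0 0 0 0 150" --pt "0 0 0 0 0 0 150" --pt "0 0 0 0 0 0 150" --pt "-0.05 0 0 0 0 0 150" --pt "-0.15 0 0 0 0 0 150" --pt "-0.3 0 0 0 0 0 150" --pt "-0.5 0 0 0 0 0 150" --pt "-0.7 0 0 0 0 0 100" --pt "-0.85 0 0 0 0 0 100" --pt "-1.0 0 0 0 0 0 100" --pt "-1.0 0 0 0 0 0 100"

```text
t: 6.92
tool_pos: [0.6334, -0.0999, 0.3085]
ee_rot: [0.536, 0.46, -0.531, 0.468]
force: [0.9, -0.1, 0.1]
gripper_width: 0.0518
```

```bash
python3 - <<'E'
from h import *
st(); rel((.505,-.3547,.30)); rel((.505,-.3547,.26)); c=snap('wrist','w4',s=1.25)
E
```

```text
6.92 [ 0.6334 -0.0999  0.3085] q [-0.341  0.517  0.906  0.     1.707 -0.202] F [ 0.9 -0.1  0.1] w 0.0518
[[ 0.012  0.99  -0.139]
 [-0.004 -0.139 -0.99 ]
 [-1.     0.012  0.002]]
rel [ 0.04  -0.46   1.351] [0. 0. 0.]
rel [ 0.24  -0.462  1.35 ] [0. 0. 0.]
```

View pics/w4.png

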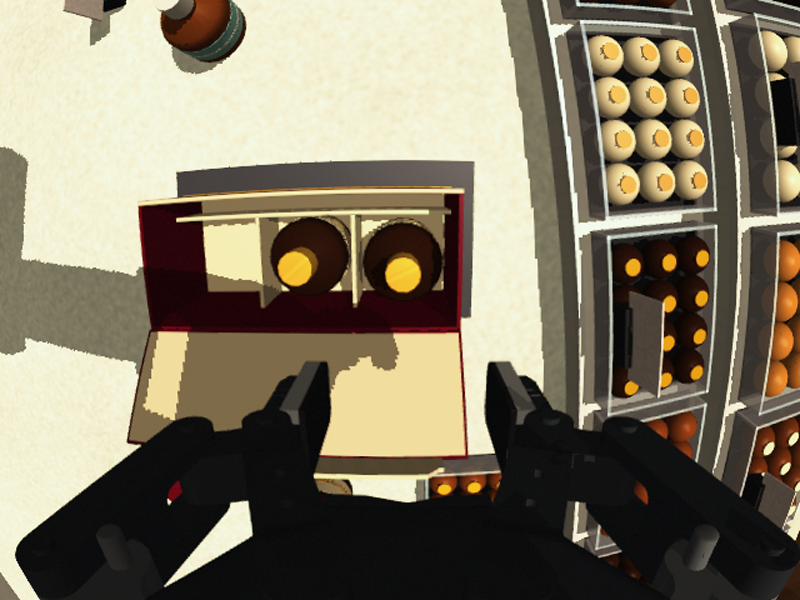

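Bottle B stands in the +x cell (cap 403,273), between the divider and the end wall; C (297,267) is unmoved. Now the other bottle, locating its cap by colour.

send_rows --pt "0 -0.05 0.15 0 0 0 100" --pt "0 -0.12 0.3 0 0 0 100" --pt "0 -0.18 0.45 0 0 0 100" --pt "0 -0.24 0.6 0 0 0 100" --pt "0 -0.3 0.75 0 0 0 100" --pt "0 -0.36 0.9 0 0 0 100" --pt "0 -0.4 1.0 0 0 0 100"

```text
t: 7.55
tool_pos: [0.5237, -0.2886, 0.2998]
ee_rot: [-0.534, -0.464, 0.534, -0.463]
force: [0.6, -0.6, 0.5]
gripper_width: 0.0521
```

send_rows --pt "0 -0.03 0.12 0 0 0 100" --pt "0.08 -0.06 0.24 0 0 0 100" --pt "0.15 -0.06 0.35 0 0 0 100" --pt "0.24 -0.06 0.35 0 0 0 100" --pt "0.24 -0.06 0.35 0 0 0 100" --pt "0.24 -0.06 0.35 0 0 0 100"

```text
t: 8.05
tool_pos: [0.5035, -0.3538, 0.2518]
ee_rot: [-0.534, -0.465, 0.534, -0.463]
force: [-0.0, -0.9, 0.5]
gripper_width: 0.0515
```

```bash
python3 - <<'E'
from h import *
s,R=st(); c=snap('wrist','w5')
def blobs(c):
    im=cv2.cvtColor(c["image"],cv2.COLOR_BGR2HSV); m=cv2.inRange(im,(17,150,130),(30,255,255)); m=cv2.morphologyEx(m,cv2.MORPH_OPEN,np.ones((3,3)))
    n,l,S,C=cv2.connectedComponentsWithStats(m)
    for i in range(1,n):
        if S[i,4]>150: print(S[i],C[i].round(1),won(c,*C[i],.106)[:2])
blobs(load('w2')); print(); blobs(c)
rel((.505,-.3547,.098))
E
```

```text
8.05 [ 0.5035 -0.3538  0.2518] q [-0.805  0.498  1.097  0.     1.549 -0.665] F [-0.  -0.9  0.5] w 0.0515
[[-0.002  0.99  -0.139]
 [ 0.002 -0.139 -0.99 ]
 [-1.    -0.002 -0.002]]
[ 147  113   98  105 8180] [196.1 164.7] [0.5583 0.2321]
[315 216  34  33 916] [331.9 231.7] [0.6512 0.1669]

[460 185  14  15 161] [466.6 192.3] [ 0.6137 -0.3347]
[311 223  34  32 879] [327.8 238.3] [ 0.5034 -0.3561]
rel [0.775 0.006 0.004] [0. 0. 0.]
```

send_rows --pt "0.2 0 0.011 0 0 0 100" --pt "0.4 0 0.011 0 0 0 100" --pt "0.58 0 0.011 0 0 0 100" --pt "0.68 0 0.011 0 0 0 100" --pt "0.74 0 0.011 0 0 0 100" --pt "0.767 0 0.011 0 0 0 100" --pt "0.767 0 0.011 0 0 0 100" --pt "0.767 0 0.011 0 0 0 200" --pt "0.767 0 0.011 0 0 0 255" --pt "0.767 0 0.011 0 0 0 255" --pt "0.767 0 0.011 0 0 0 255" --pt "0.767 0 0.011 0 0 0 255"

```text
t: 9.1
tool_pos: [0.5042, -0.3568, 0.1012]
ee_rot: [0.534, 0.463, -0.533, 0.465]
force: [1.1, 1.8, 6.4]
gripper_width: 0.0252
```

send_rows --pt "-0.03 0 0 0 0 0 255" --pt "-0.1 0 0 0 0 0 255" --pt "-0.25 0 0 0 0 0 255" --pt "-0.45 0 0 0 0 0 255" --pt "-0.65 0 0 0 0 0 255" --pt "-0.85 0 0 0 0 0 255" --pt "-1 0 0 0 0 0 255" --pt "-1 0 0 0 0 0 255" --pt "-1 0 0 0 0 0 255" --pt "-1 0 0 0 0 0 255"

```text
t: 9.93
tool_pos: [0.5031, -0.3561, 0.298]
ee_rot: [-0.534, -0.465, 0.534, -0.463]
force: [0.5, 0.3, -3.1]
gripper_width: 0.0239
```

```bash
python3 - <<'E'
from h import *
s,R=st(); rel((.476,-.0765,.34)); rel((.476,-.0765,.1015))
E
```

```text
9.93 [ 0.5031 -0.3561  0.298 ] q [-0.808  0.478  1.002 -0.     1.665 -0.668] F [ 0.5  0.3 -3.1] w 0.0239
[[-0.002  0.99  -0.139]
 [ 0.002 -0.139 -0.99 ]
 [-1.    -0.002 -0.002]]
rel [-0.207 -0.329 -1.366] [0. 0. 0.]
rel [ 0.985 -0.326 -1.364] [0. 0. 0.]
```

send_rows --pt "-0.15 0 0 0 0 0 255" --pt "-0.3 0 0 0 0 0 255" --pt "-0.3 -0.03 -0.12 0 0 0 255" --pt "-0.3 -0.07 -0.27 0 0 0 255" --pt "-0.3 -0.1 -0.42 0 0 0 255" --pt "-0.3 -0.14 -0.57 0 0 0 255" --pt "-0.3 -0.18 -0.72 0 0 0 255" --pt "-0.3 -0.21 -0.86 0 0 0 255" --pt "-0.3 -0.24 -1 0 0 0 255"

```text
t: 10.68
tool_pos: [0.483, -0.1501, 0.3574]
ee_rot: [-0.533, -0.465, 0.534, -0.463]
force: [0.9, -0.6, -3.4]
gripper_width: 0.0248
```

send_rows --pt "0 -0.03 -0.13 0 0 0 255" --pt "0 -0.06 -0.25 0 0 0 255" --pt "0 -0.086 -0.33 0 0 0 255" --pt "0 -0.086 -0.364 0 0 0 255" --pt "0 -0.086 -0.364 0 0 0 255" --pt "0.25 -0.086 -0.364 0 0 0 255" --pt "0.45 -0.086 -0.364 0 0 0 255" --pt "0.45 -0.086 -0.364 0 0 0 255" --pt "0.45 -0.086 -0.364 0 0 0 255"

```text
t: 11.43
tool_pos: [0.4762, -0.0778, 0.2673]
ee_rot: [-0.533, -0.466, 0.535, -0.462]
force: [1.2, -0.0, -1.6]
gripper_width: 0.0247
```

```bash
python3 - <<'E'
from h import *
s,R=st(); rel((.476,-.0765,.1065))
c=snap('wrist','w6')
E
```

```text
11.43 [ 0.4762 -0.0778  0.2673] q [-0.408  0.252  1.44  -0.     1.456 -0.268] F [ 1.2 -0.  -1.6] w 0.0247
[[-0.006  0.99  -0.14 ]
 [ 0.002 -0.14  -0.99 ]
 [-1.    -0.006 -0.001]]
rel [ 0.804  0.003 -0.005] [0. 0. 0.]
```

send_rows --pt "0.1 0 -0.005 0 0 0 255" --pt "0.2 0 -0.005 0 0 0 255" --pt "0.3 0 -0.005 0 0 0 255" --pt "0.4 0 -0.005 0 0 0 255" --pt "0.5 0 -0.005 0 0 0 255" --pt "0.6 0 -0.005 0 0 0 255" --pt "0.68 0 -0.005 0 0 0 255" --pt "0.74 0 -0.005 0 0 0 255" --pt "0.77 0 -0.005 0 0 0 255" --pt "0.785 0 -0.005 0 0 0 255" --pt "0.795 0 -0.005 0 0 0 255" --pt "0.795 0 -0.005 0 0 0 255"

```text
t: 12.48
tool_pos: [0.4777, -0.0767, 0.1112]
ee_rot: [0.534, 0.463, -0.533, 0.465]
force: [-0.6, 0.8, -2.2]
gripper_width: 0.0248
```

send_rows --pt "0.004 0 0 0 0 0 255" --pt "0.008 0 0 0 0 0 255" --pt "0.01 0 0 0 0 0 255" --pt "0.01 0 0 0 0 0 255"

```text
t: 12.82
tool_pos: [0.4771, -0.0763, 0.1085]
ee_rot: [0.534, 0.464, -0.534, 0.464]
force: [-0.1, -0.1, -1.9]
gripper_width: 0.0248
```

send_rows --pt "0.003 0 0 0 0 0 255" --pt "0.005 0 0 0 0 0 255" --pt "0.005 0 0 0 0 0 255"

```text
t: 13.07
tool_pos: [0.477, -0.0762, 0.1073]
ee_rot: [-0.534, -0.464, 0.534, -0.464]
force: [-0.0, -0.0, -3.5]
gripper_width: 0.0246
```

send_rows --pt "0.005 0 0 0 0 0 255" --pt "0.01 0 0 0 0 0 255" --pt "0.015 0 0 0 0 0 255" --pt "0.015 0 0 0 0 0 255"

```text
t: 13.4
tool_pos: [0.477, -0.0762, 0.1043]
ee_rot: [-0.534, -0.464, 0.534, -0.464]
force: [1.2, 0.7, -3.0]
gripper_width: 0.0245
```

send_rows --pt "0.004 0 0 0 0 0 255" --pt "0.008 0 0 0 0 0 255" --pt "0.008 0 0 0 0 0 255"

```text
t: 13.65
tool_pos: [0.4771, -0.0761, 0.1041]
ee_rot: [0.534, 0.464, -0.533, 0.464]
force: [-5.3, 2.7, 14.7]
gripper_width: 0.0248
```

send_rows --pt "0.004 0 0 0 0 0 255" --pt "0.004 0 0 0 0 0 255"

```text
t: 13.82
tool_pos: [0.4771, -0.0761, 0.104]
ee_rot: [0.534, 0.463, -0.533, 0.465]
force: [-7.6, 3.0, 23.1]
gripper_width: 0.0249
```

send_rows --pt "-0.008 0 0 0 0 0 255" --pt "-0.008 0 0 0 0 0 255" --pt "-0.008 0 0 0 0 0 160" --pt "-0.008 0 0 0 0 0 150" --pt "-0.008 0 0 0 0 0 150" --pt "-0.008 0 0 0 0 0 150" --pt "-0.06 0 0 0 0 0 150" --pt "-0.15 0 0 0 0 0 150" --pt "-0.3 0 0 0 0 0 150" --pt "-0.5 0 0 0 0 0 150" --pt "-0.7 0 0 0 0 0 150" --pt "-0.9 0 0 0 0 0 255"

```text
t: 14.82
tool_pos: [0.4765, -0.076, 0.2838]
ee_rot: [-0.534, -0.464, 0.534, -0.464]
force: [0.8, -0.2, 0.4]
gripper_width: 0.0246
```

send_rows --pt "-0.1 0 -0.1 0 0 0 255" --pt "-0.2 0.1 -0.2 0 0 0 255" --pt "-0.2 0.2 -0.3 0 0 0 255" --pt "-0.2 0.2 -0.3 0 0 0 255" --pt "-0.2 0.2 -0.3 0 0 0 255" --pt "-0.2 0.2 -0.3 0 0 0 255"

```text
t: 15.32
tool_pos: [0.5246, -0.0225, 0.3213]
ee_rot: [-0.533, -0.464, 0.534, -0.464]
force: [0.2, -0.1, -0.7]
gripper_width: 0.0001
```

```bash
python3 - <<'E'
from h import *
s,R=st(); c=snap('wrist','w7',s=1.25); d=snap('side','s7')
im=d["image"][210:340,230:460]
w=cv2.resize(c["image"],(533,400)); v=cv2.resize(im,(800,452))[:,:]
out=np.zeros((600,800,3),np.uint8); a=cv2.resize(c["image"][100:400,60:560],(500,300)); b=cv2.resize(im,(530,300)); out[:300,:500]=a; out[300:,:530]=b
cv2.imwrite('pics/c7.png',out)
E
```

```text
15.32 [ 0.5246 -0.0225  0.3213] q [-0.268  0.295  1.222 -0.     1.626 -0.129] F [ 0.2 -0.1 -0.7] w 0.0001
[[-0.001  0.99  -0.139]
 [ 0.    -0.139 -0.99 ]
 [-1.    -0.001  0.   ]]
```

View pics/c7.png

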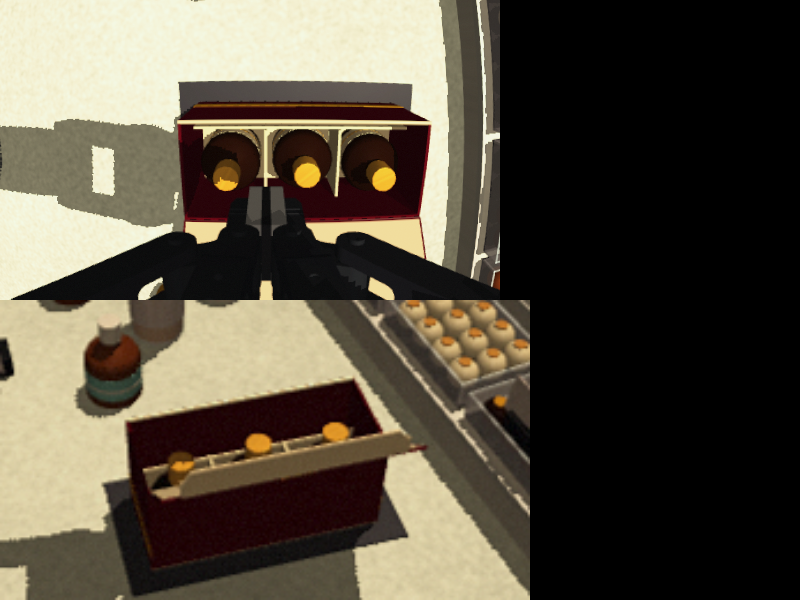

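All three bottles stand in their cells. In the side view the cream strip is the tab, standing up from the lid edge: crease runs about (165,498)→(425,448), tip about (185,470)→(405,432). I'll triangulate it.

```bash
cat >> h.py <<'E'
yaw=np.radians(-8.1); ex=np.array([np.cos(yaw),np.sin(yaw),0]);ey=np.array([-ex[1],ex[0],0]);ez=np.array([0,0,1.]);C0=np.array([.5557,-.0784,0])
def tocar(P): d=np.array(P)-C0; return np.array([d@ex,d@ey,d[2]])
def carw(x,y,z): return C0+x*ex+y*ey+np.array([0,0,z])
E
python3 - <<'E'
from h import *
d=load('s7'); c=load('w1')
def line2(o,r): # (y,z) line in carton
    p=tocar(o); q=tocar(o+r); return p[1:],(q-p)[1:]
def isect(l1,l2):
    A=np.c_[l1[1],-l2[1]]; k=np.linalg.solve(A,l2[0]-l1[0]); return l1[0]+k[0]*l1[1]
sp=lambda x,y: line2(*ray(d,230+x/2.304,210+(y-300)/2.304))
wp=lambda x,y: line2(*wray(c,x/1.25,y/1.25))
cr=isect(sp(295,473),wp(407,451)); tp=isect(sp(295,451),wp(407,466)); print('crease',cr,'tip',tp)
print('lid',np.arctan2(cr[1]-.1195,cr[0]+.05),'tabdir',np.arctan2(*(tp-cr)[::-1]),np.linalg.norm(tp-cr),np.hypot(cr[1]-.1195,cr[0]+.05))
for th in (2.15,2.2,2.25,2.3,2.35):
  k=np.array([-.05+.091*np.cos(th),.1195+.091*np.sin(th)])
  for ph in (0,.3,.6,.9,1.2):
    t=k+.025*np.array([np.cos(th-ph),np.sin(th-ph)])
    f=240/np.tan(np.radians(float(c["vfov"]))/2); o=[]
    for P in (k,t):
        X=np.array(c["R"])@carw(-.0055,*P)+c["t"]; a=np.arctan2(np.hypot(X[0],X[1]),X[2]); o.append(1.25*(c["cy"]+f*a*X[1]/np.hypot(X[0],X[1])))
        u,v=proj(d,carw(0,*P)); o.append((v-210)*2.304+300)
    print(th,ph,np.round(o,0), 'crease w',round(k[0],3),round(k[1],3))
E
```

```text
crease [-0.11217391  0.18325175] tip [-0.10824371  0.20707335]
lid 2.3436652565754827 tabdir 1.407284642196972 0.024143635330260798 0.08904987801454263
2.15 0 [446. 453. 481. 447.] crease w -0.1 0.196
2.15 0.3 [446. 453. 476. 439.] crease w -0.1 0.196
2.15 0.6 [446. 453. 467. 432.] crease w -0.1 0.196
2.15 0.9 [446. 453. 456. 427.] crease w -0.1 0.196
2.15 1.2 [446. 453. 443. 424.] crease w -0.1 0.196
2.2 0 [448. 458. 484. 454.] crease w -0.104 0.193
2.2 0.3 [448. 458. 479. 446.] crease w -0.104 0.193
2.2 0.6 [448. 458. 471. 438.] crease w -0.104 0.193
2.2 0.9 [448. 458. 460. 433.] crease w -0.104 0.193
2.2 1.2 [448. 458. 448. 430.] crease w -0.104 0.193
2.25 0 [450. 463. 486. 461.] crease w -0.107 0.19
2.25 0.3 [450. 463. 482. 452.] crease w -0.107 0.19
2.25 0.6 [450. 463. 475. 445.] crease w -0.107 0.19
2.25 0.9 [450. 463. 464. 439.] crease w -0.107 0.19
2.25 1.2 [450. 463. 453. 435.] crease w -0.107 0.19
2.3 0 [452. 468. 488. 468.] crease w -0.111 0.187
2.3 0.3 [452. 468. 485. 459.] crease w -0.111 0.187
2.3 0.6 [452. 468. 478. 451.] crease w -0.111 0.187
2.3 0.9 [452. 468. 468. 445.] crease w -0.111 0.187
2.3 1.2 [452. 468. 457. 441.] crease w -0.111 0.187
2.35 0 [454. 473. 490. 475.] crease w -0.114 0.184
2.35 0.3 [454. 473. 487. 466.] crease w -0.114 0.184
2.35 0.6 [454. 473. 480. 458.] crease w -0.114 0.184
2.35 0.9 [454. 473. 471. 451.] crease w -0.114 0.184
2.35 1.2 [454. 473. 460. 447.] crease w -0.114 0.184
```

```bash
python3 - <<'E'
from h import *
s,R=st(); print(tocar(s["tool_pos"])); rel(carw(0,-.155,.30))
E
```

```text
15.42 [ 0.5244 -0.0228  0.3216] q [-0.269  0.295  1.222 -0.     1.626 -0.129] F [-0.5  1.1  0.3] w -0.0
[[-0.001  0.99  -0.14 ]
 [ 0.    -0.14  -0.99 ]
 [-1.    -0.001  0.   ]]
[-0.03881144  0.05059691  0.32164166]
rel [0.108 0.193 1.028] [0. 0. 0.]
```

send_rows --pt "0 0.05 0.15 0 0 0 255" --pt "0 0.1 0.35 0 0 0 255" --pt "0 0.15 0.55 0 0 0 255" --pt "0 0.19 0.75 0 0 0 255" --pt "0 0.193 0.95 0 0 0 255" --pt "0.1 0.193 1 0 0 0 255" --pt "0.11 0.193 1 0 0 0 255" --pt "0.11 0.193 1 0 0 0 255"

```text
t: 16.08
tool_pos: [0.5345, -0.2261, 0.2989]
ee_rot: [-0.534, -0.465, 0.534, -0.462]
force: [0.2, 0.3, 0.4]
gripper_width: -0.0002
```

send_rows --pt "0.1 0 0.03 0 0 0 255" --pt "0.25 0 0.03 0 0 0 255" --pt "0.38 0 0.03 0 0 0 255" --pt "0.41 0 0.03 0 0 0 255" --pt "0.41 0 0.03 0 0 0 255" --pt "0.41 0 0.03 0 0 0 255"

```text
t: 16.58
tool_pos: [0.5352, -0.2313, 0.2198]
ee_rot: [0.534, 0.463, -0.533, 0.465]
force: [0.7, -0.0, 0.1]
gripper_width: 0.0002
```

```bash
python3 - <<'E'
from h import *
s,R=st(); print(tocar(s["tool_pos"])); rel(carw(0,-.111,.218)); rel(carw(0,-.106,.2145)); c=snap('side','s8')
cv2.imwrite('pics/s8.png',cv2.resize(c["image"][130:360,230:490],(678,600),interpolation=cv2.INTER_CUBIC))
E
```

```text
16.58 [ 0.5352 -0.2313  0.2198] q [-0.611  0.46   1.257  0.     1.422 -0.473] F [ 0.7 -0.   0.1] w 0.0002
[[ 0.002  0.99  -0.138]
 [-0.001 -0.138 -0.99 ]
 [-1.     0.002  0.001]]
[ 0.00124802 -0.15425421  0.21979648]
rel [ 0.009 -0.006 -0.216] [0. 0. 0.]
rel [ 0.026 -0.006 -0.241] [0. 0. 0.]
```

View pics/s8.png

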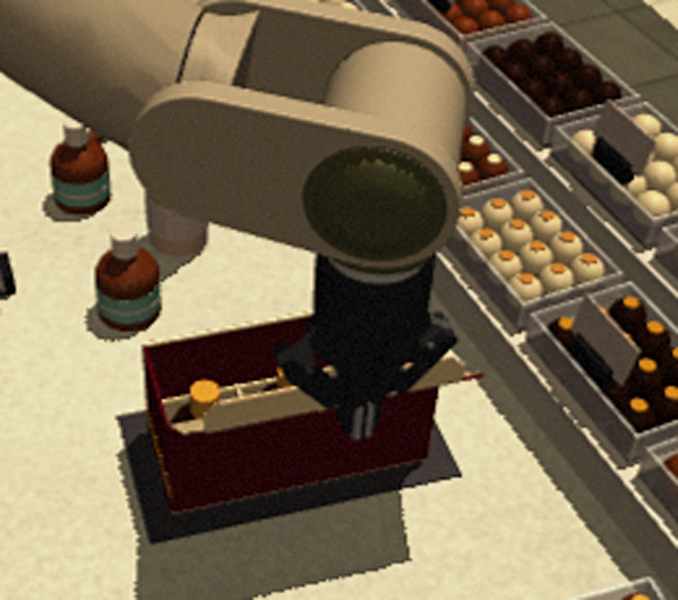

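The closed fingers are behind the upright tab near the middle, at (360,425). Now fold it.

send_rows --pt "0.005 -0.006 -0.05 0 0 0 255" --pt "0.008 -0.006 -0.1 0 0 0 255" --pt "0.008 -0.006 -0.15 0 0 0 255" --pt "0.008 -0.006 -0.19 0 0 0 255" --pt "0.01 -0.006 -0.22 0 0 0 255" --pt "0.02 -0.006 -0.235 0 0 0 255" --pt "0.028 -0.006 -0.245 0 0 0 255" --pt "0.028 -0.006 -0.245 0 0 0 255" --pt "0.028 -0.006 -0.245 0 0 0 255"

```text
t: 17.38
tool_pos: [0.5401, -0.1831, 0.2121]
ee_rot: [-0.534, -0.464, 0.534, -0.464]
force: [0.5, -0.4, 0.4]
gripper_width: -0.0002
```

```bash
python3 - <<'E'
from h import *
s,R=st(); print(tocar(s["tool_pos"])); c=snap('side','s9'); d=snap('scene','c9')
out=np.zeros((600,800,3),np.uint8)
out[:300]=cv2.resize(c["image"][235:355,250:570],(800,300),interpolation=cv2.INTER_CUBIC)
out[300:]=cv2.resize(d["image"][165:285,110:430],(800,300),interpolation=cv2.INTER_CUBIC)
cv2.imwrite('pics/m9.png',out)
E
```

```text
17.38 [ 0.5401 -0.1831  0.2121] q [-0.534  0.446  1.305 -0.     1.391 -0.395] F [ 0.5 -0.4  0.4] w -0.0002
[[-0.     0.99  -0.139]
 [ 0.    -0.139 -0.99 ]
 [-1.    -0.    -0.   ]]
[-0.00064713 -0.10585483  0.21212834]
```

View pics/m9.png

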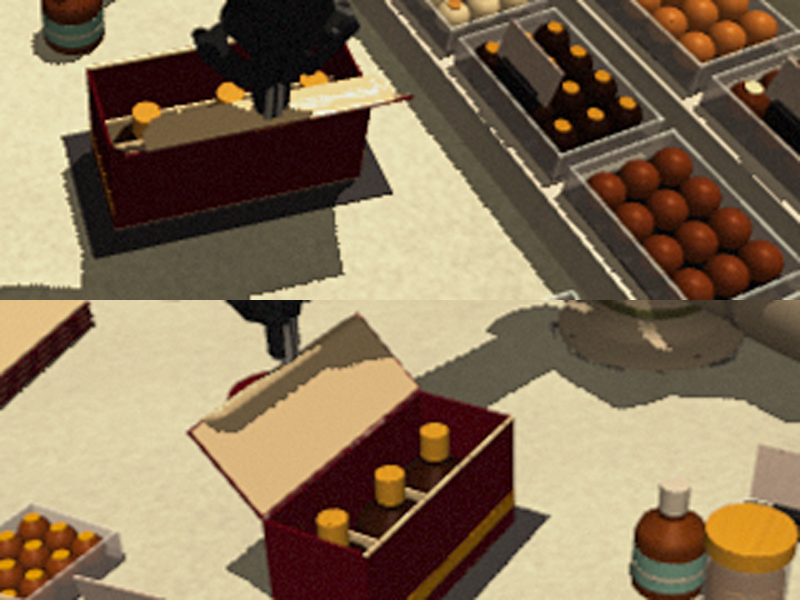

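```bash
python3 - <<'E'
from h import *
d=load('s9')
for th in (2.25,2.3,2.35):
  k=np.array([-.05+.091*np.cos(th),.1195+.091*np.sin(th)])
  u,v=proj(d,carw(.119,*k)); print(th,'corner',(u-250)*2.5,(v-235)*2.5); u,v=proj(d,carw(-.119,*k)); print('corner-',(u-250)*2.5,(v-235)*2.5)
  for ph in (1.2,1.4,1.6,1.8,2.0):
    t=k+.025*np.array([np.cos(th-ph),np.sin(th-ph)]);o=[]
    for P in (k,t):
      u,v=proj(d,carw(.05,*P)); o+=[(u-250)*2.5,(v-235)*2.5]
    print(th,ph,np.round(o))
E
```

```text
2.25 corner 410.3262497412081 86.47455331902691
corner- 123.603839213811 143.5305169345439
2.25 1.2 [330. 102. 327.  73.]
2.25 1.4 [330. 102. 325.  72.]
2.25 1.6 [330. 102. 323.  72.]
2.25 1.8 [330. 102. 321.  73.]
2.25 2.0 [330. 102. 320.  76.]
2.3 corner 411.52868800155204 92.00414076436886
corner- 124.71824783871227 149.35263456851843
2.3 1.2 [331. 108. 329.  79.]
2.3 1.4 [331. 108. 327.  77.]
2.3 1.6 [331. 108. 325.  77.]
2.3 1.8 [331. 108. 323.  78.]
2.3 2.0 [331. 108. 322.  81.]
2.35 corner 412.6274622939742 97.54740849231595
corner- 125.795620336458 155.17498416392613
2.35 1.2 [332. 114. 330.  85.]
2.35 1.4 [332. 114. 328.  83.]
2.35 1.6 [332. 114. 326.  83.]
2.35 1.8 [332. 114. 324.  84.]
2.35 2.0 [332. 114. 323.  86.]
```

```bash
python3 - <<'E'
from h import *
d=load('c9'); th=2.35
k=np.array([-.05+.091*np.cos(th),.1195+.091*np.sin(th)])
q=lambda x,P: np.round([(proj(d,carw(x,*P))[0]-110)*2.5,(proj(d,carw(x,*P))[1]-165)*2.5+300])
print('corners',q(.12,k),q(-.12,k))
for ph in (1.2,1.4,1.6,1.8,2.0):
    t=k+.025*np.array([np.cos(th-ph),np.sin(th-ph)]); print(ph,q(.103,k),q(-.103,k),q(.093,t),q(-.093,t))
E
```

```text
corners [186. 430.] [358. 312.]
1.2 [200. 420.] [347. 319.] [215. 393.] [348. 303.]
1.4 [200. 420.] [347. 319.] [219. 397.] [353. 306.]
1.6 [200. 420.] [347. 319.] [224. 402.] [356. 311.]
1.8 [200. 420.] [347. 319.] [227. 407.] [359. 315.]
2.0 [200. 420.] [347. 319.] [230. 413.] [362. 320.]
```

send_rows --pt "-0.1 0 0 0 0 0 255" --pt "-0.15 0 0 0 0 0 255" --pt "-0.15 0 0.12 0 0 0 255" --pt "-0.15 0 0.25 0 0 0 255" --pt "-0.15 0 0.25 0 0 0 255" --pt "0 0 0.25 0 0 0 255" --pt "0.09 0 0.25 0 0 0 255" --pt "0.09 0 0.25 0 0 0 255" --pt "0.09 0 0.25 0 0 0 255"

```text
t: 18.23
tool_pos: [0.5332, -0.2325, 0.1944]
ee_rot: [-0.534, -0.464, 0.534, -0.464]
force: [0.6, 0.6, 1.0]
gripper_width: -0.0001
```

```bash
python3 - <<'E'
from h import *
s,R=st(); print(tocar(s["tool_pos"])); rel(carw(0,-.09,.194));rel(carw(0,-.005,.194))
E
```

```text
18.23 [ 0.5332 -0.2325  0.1944] q [-0.615  0.48   1.3    0.     1.363 -0.475] F [0.6 0.6 1. ] w -0.0001
[[-0.001  0.99  -0.139]
 [ 0.001 -0.139 -0.99 ]
 [-1.    -0.001 -0.   ]]
[-0.00055317 -0.15572648  0.19437143]
rel [ 0.002  0.003 -0.329] [0. 0. 0.]
rel [ 0.002  0.004 -0.754] [0. 0. 0.]
```

send_rows --pt "0 0 -0.08 0 0 0 255" --pt "0 0 -0.14 0 0 0 255" --pt "0 0 -0.2 0 0 0 255" --pt "0 0 -0.26 0 0 0 255" --pt "0 0 -0.32 0 0 0 255" --pt "0 0 -0.38 0 0 0 255" --pt "0 0 -0.44 0 0 0 255" --pt "0 0 -0.5 0 0 0 255" --pt "0 0 -0.56 0 0 0 255" --pt "0 0 -0.62 0 0 0 255" --pt "0 0 -0.68 0 0 0 255" --pt "0 0 -0.75 0 0 0 255"

```text
t: 19.23
tool_pos: [0.5542, -0.0829, 0.1942]
ee_rot: [-0.534, -0.464, 0.534, -0.464]
force: [0.8, -2.1, 0.3]
gripper_width: 0.0
```

```bash
python3 - <<'E'
from h import *
s,R=st(); print(tocar(s["tool_pos"])); c=snap('side','s10'); d=snap('scene','c10')
out=np.zeros((600,800,3),np.uint8)
out[:300]=cv2.resize(c["image"][235:355,250:570],(800,300),interpolation=cv2.INTER_CUBIC)
out[300:]=cv2.resize(d["image"][165:285,110:430],(800,300),interpolation=cv2.INTER_CUBIC)
cv2.imwrite('pics/m10.png',out)
E
```

```text
19.23 [ 0.5542 -0.0829  0.1942] q [-0.36   0.445  1.362  0.     1.335 -0.22 ] F [ 0.8 -2.1  0.3] w 0.0
[[-0.     0.99  -0.139]
 [ 0.    -0.139 -0.99 ]
 [-1.    -0.    -0.   ]]
[-0.00088337 -0.00466571  0.19424928]
```

View pics/m10.png

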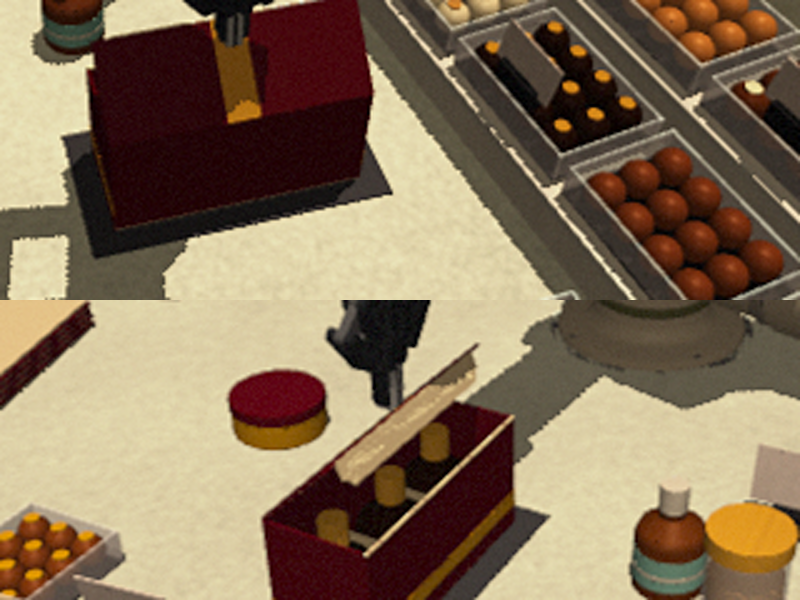

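The lid is at about 45°, the tab folded under it; tip line runs about (350,485)→(470,382). I'll check its fold angle against the model before closing.

```bash
python3 - <<'E'
from h import *
d=load('c10')
q=lambda x,P: np.round([(proj(d,carw(x,*P))[0]-110)*2.5,(proj(d,carw(x,*P))[1]-165)*2.5+300])
for th in (.7,.8,.9):
  k=np.array([-.05+.091*np.cos(th),.1195+.091*np.sin(th)])
  print(th,'corners',q(.12,k),q(-.12,k))
  for ph in (1.2,1.5,1.8,2.1):
    t=k+.025*np.array([np.cos(th-ph),np.sin(th-ph)]); print(ph,q(.103,k),q(-.103,k),q(.093,t),q(-.093,t))
E
```

```text
0.7 corners [326. 481.] [483. 350.]
1.2 [339. 470.] [474. 358.] [371. 484.] [490. 380.]
1.5 [339. 470.] [474. 358.] [366. 489.] [485. 385.]
1.8 [339. 470.] [474. 358.] [360. 492.] [480. 388.]
2.1 [339. 470.] [474. 358.] [353. 492.] [473. 388.]
0.8 corners [318. 471.] [477. 341.]
1.2 [331. 460.] [467. 349.] [365. 473.] [485. 370.]
1.5 [331. 460.] [467. 349.] [361. 478.] [481. 375.]
1.8 [331. 460.] [467. 349.] [355. 482.] [475. 379.]
2.1 [331. 460.] [467. 349.] [348. 483.] [469. 380.]
0.9 corners [310. 462.] [470. 334.]
1.2 [323. 452.] [460. 342.] [357. 462.] [478. 360.]
1.5 [323. 452.] [460. 342.] [354. 468.] [475. 366.]
1.8 [323. 452.] [460. 342.] [349. 472.] [470. 370.]
2.1 [323. 452.] [460. 342.] [343. 474.] [464. 372.]
```

send_rows --pt "0.04 0 -0.025 0 0 0 255" --pt "0.08 0 -0.05 0 0 0 255" --pt "0.12 0 -0.07 0 0 0 255" --pt "0.16 0 -0.085 0 0 0 255" --pt "0.19 0 -0.095 0 0 0 255" --pt "0.215 0 -0.105 0 0 0 255" --pt "0.235 0 -0.115 0 0 0 255" --pt "0.25 0 -0.12 0 0 0 255" --pt "0.25 0 -0.12 0 0 0 255"

```text
t: 20.08
tool_pos: [0.5572, -0.06, 0.1437]
ee_rot: [-0.533, -0.464, 0.534, -0.464]
force: [0.0, 0.5, -0.0]
gripper_width: -0.0002
```

send_rows --pt "0.005 0 0 0 0 0 255" --pt "0.01 0 0 0 0 0 255" --pt "0.015 0 0 0 0 0 255" --pt "0.015 0 0 0 0 0 255"

```text
t: 20.42
tool_pos: [0.5575, -0.0602, 0.1413]
ee_rot: [0.534, 0.464, -0.534, 0.464]
force: [0.4, 0.7, 0.1]
gripper_width: -0.0002
```

send_rows --pt "0.005 0 0 0 0 0 255" --pt "0.01 0 0 0 0 0 255" --pt "0.01 0 0 0 0 0 255"

```text
t: 20.67
tool_pos: [0.5575, -0.0603, 0.14]
ee_rot: [0.534, 0.464, -0.533, 0.464]
force: [-2.0, 1.4, 5.4]
gripper_width: 0.0001
```

send_rows --pt "0.003 0 0 0 0 0 255" --pt "0.003 0 0 0 0 0 255"

```text
t: 20.83
tool_pos: [0.5575, -0.0602, 0.1399]
ee_rot: [0.534, 0.464, -0.533, 0.464]
force: [-2.8, 0.7, 9.7]
gripper_width: -0.0003
```

send_rows --pt "-0.05 0 0 0 0 0 255" --pt "-0.2 0 0 0 0 0 255" --pt "-0.4 0 0 0 0 0 255" --pt "-0.6 0 0 0 0 0 255" --pt "-0.6 0 0.25 0 0 0 255" --pt "-0.6 0 0.5 0 0 0 255" --pt "-0.6 0 0.5 0 0 0 255" --pt "-0.6 0 0.5 0 0 0 255"

```text
t: 21.5
tool_pos: [0.543, -0.1627, 0.2589]
ee_rot: [-0.534, -0.463, 0.535, -0.463]
force: [0.1, 0.8, 0.1]
gripper_width: -0.0001
```

```bash
python3 - <<'E'
from h import *
s,R=st(); c=snap('side','s11'); d=snap('scene','c11'); w=snap('wrist','w11')
out=np.zeros((600,800,3),np.uint8)
out[:300]=cv2.resize(w["image"][100:340,80:560],(600,300),interpolation=cv2.INTER_CUBIC).copy() if 0 else cv2.copyMakeBorder(cv2.resize(w["image"][100:340,80:560],(600,300)),0,0,0,200,cv2.BORDER_CONSTANT)
out[300:]=cv2.resize(d["image"][165:285,110:430],(800,300),interpolation=cv2.INTER_CUBIC)
cv2.imwrite('pics/m11.png',out)
# expected shut lid edge in scene vs slightly open
f=lambda x,th: np.round(proj(d,carw(x,-.05+.091*np.cos(th),.121+.091*np.sin(th))),1)
for th in (0,.05,.1): print(th,f(.12,th),f(-.12,th))
print('rim',np.round(proj(d,carw(.12,.05,.118)),1),np.round(proj(d,carw(-.12,.05,.118)),1))
# column profile across lid edge / rim at mid
for x in (.06,-.06):
    a=np.array(proj(d,carw(x,.02,.121))); b=np.array(proj(d,carw(x,.06,.118)))
    print(x,[tuple(int(k) for k in d["image"][int(round(p[1])),int(round(p[0]))]) for p in (a+(b-a)*t for t in np.linspace(0,1,12))])
E
```

```text
21.5 [ 0.543  -0.1627  0.2589] q [-5.000e-01  4.050e-01  1.234e+00 -1.000e-03  1.503e+00 -3.560e-01] F [0.1 0.8 0.1] w -0.0001
[[-0.     0.99  -0.143]
 [-0.001 -0.143 -0.99 ]
 [-1.     0.     0.001]]
0 [251.8 264.8] [311.9 209.4]
0.05 [251.6 262.9] [311.8 207.7]
0.1 [251.3 261. ] [311.7 205.9]
rim [255.8 267.4] [315.4 211.5]
0.06 [(23, 7, 96), (20, 0, 96), (25, 14, 98), (22, 6, 96), (23, 14, 97), (8, 0, 85), (144, 165, 172), (106, 154, 168), (149, 207, 234), (2, 0, 34), (5, 1, 43), (14, 15, 49)]
-0.06 [(28, 12, 100), (18, 1, 96), (23, 8, 95), (23, 10, 97), (20, 10, 98), (53, 78, 114), (81, 111, 133), (52, 73, 88), (127, 180, 215), (33, 45, 77), (11, 6, 47), (13, 6, 46)]
```

```bash
python3 - <<'E'
from h import *
from scipy.ndimage import map_coordinates as mc
for n in ('c11','s11'):
    d=load(n); g=d["image"][:,:,1].astype(float)
    for x in (-.1,-.06,.06,.09):
        Y=np.arange(.025,.056,.0015); P=np.array([proj(d,carw(x,y,.121)) for y in Y]); print(n,x,list(zip((Y*1000).round(1).tolist(),mc(g,[P[:,1],P[:,0]],order=1).astype(int).tolist())))
    for th in (0,.05,.1):
        print('edge',th,np.round(proj(d,carw(.06,-.05+.091*np.cos(th),.121+.091*np.sin(th))),1),'y-equiv',[round(y,4) for y in [min(np.arange(.0,.06,.0002),key=lambda y:abs(proj(d,carw(.06,y,.121))[1]-proj(d,carw(.06,-.05+.091*np.cos(th),.121+.091*np.sin(th)))[1]))]])
E
```

```text
c11 -0.1 [(25.0, 11), (26.5, 10), (28.0, 8), (29.5, 6), (31.0, 7), (32.5, 7), (34.0, 7), (35.5, 6), (37.0, 8), (38.5, 48), (40.0, 82), (41.5, 87), (43.0, 67), (44.5, 22), (46.0, 33), (47.5, 77), (49.0, 117), (50.5, 127), (52.0, 100), (53.5, 57), (55.0, 12)]
c11 -0.06 [(25.0, 2), (26.5, 6), (28.0, 4), (29.5, 1), (31.0, 4), (32.5, 7), (34.0, 9), (35.5, 6), (37.0, 2), (38.5, 18), (40.0, 56), (41.5, 98), (43.0, 106), (44.5, 91), (46.0, 89), (47.5, 113), (49.0, 156), (50.5, 166), (52.0, 142), (53.5, 90), (55.0, 40)]
c11 0.06 [(25.0, 4), (26.5, 6), (28.0, 8), (29.5, 6), (31.0, 5), (32.5, 6), (34.0, 7), (35.5, 5), (37.0, 0), (38.5, 0), (40.0, 54), (41.5, 152), (43.0, 156), (44.5, 125), (46.0, 73), (47.5, 102), (49.0, 169), (50.5, 179), (52.0, 152), (53.5, 95), (55.0, 36)]
c11 0.09 [(25.0, 5), (26.5, 4), (28.0, 0), (29.5, 2), (31.0, 5), (32.5, 3), (34.0, 0), (35.5, 0), (37.0, 2), (38.5, 6), (40.0, 17), (41.5, 77), (43.0, 114), (44.5, 108), (46.0, 88), (47.5, 93), (49.0, 149), (50.5, 176), (52.0, 167), (53.5, 110), (55.0, 51)]
edge 0 [268.7 249.3] y-equiv [np.float64(0.041)]
edge 0.05 [268.5 
[... 578 characters left out ...]
), (53.5, 210), (55.0, 215)]
s11 0.06 [(25.0, 7), (26.5, 7), (28.0, 11), (29.5, 12), (31.0, 10), (32.5, 8), (34.0, 13), (35.5, 22), (37.0, 27), (38.5, 30), (40.0, 32), (41.5, 36), (43.0, 42), (44.5, 51), (46.0, 58), (47.5, 64), (49.0, 66), (50.5, 64), (52.0, 61), (53.5, 59), (55.0, 55)]
s11 0.09 [(25.0, 7), (26.5, 6), (28.0, 7), (29.5, 9), (31.0, 11), (32.5, 11), (34.0, 7), (35.5, 3), (37.0, 5), (38.5, 5), (40.0, 3), (41.5, 2), (43.0, 21), (44.5, 61), (46.0, 106), (47.5, 160), (49.0, 214), (50.5, 213), (52.0, 206), (53.5, 206), (55.0, 209)]
edge 0 [361.  249.6] y-equiv [np.float64(0.041)]
edge 0.05 [361.1 248.3] y-equiv [np.float64(0.0458)]
edge 0.1 [361.3 247. ] y-equiv [np.float64(0.0502)]
```

```bash
python3 - <<'E'
from plant import ctrl
print(ctrl.sign_off())
E
```

```text
the job is handed in; nothing more can be done
None
```

I packed both gold-capped bottles in the end cells, folded the tab in, shut the lid, and handed the job in at about 21.7 s. The sign-off reports no verdict.

**Checks that agreed:**
- **Bottles:** pictures showed all three bottles upright in their cells before I closed the lid. The second bottle touched down with up to 23 N at the wrist, against the 40 N limit. I eased off before releasing it.
- **Tab:** the camera view put the fold at about 2.0 rad just before closing, against the 1.6 needed to drop in behind the front wall.
- **Lid:** the fingertips met it at about z = 0.121 m with 5–10 N, which is its shut height. After I retreated, the scene camera showed the free edge within about 1 mm of where it sits at 0 rad, with a narrow gap between the lid edge and the front rim.

**Not confirmed:**
- **No final picture:** my last picture was refused because the 12-picture limit was used up, so the shut state rests on pixel profiles and contact height.
- **Side camera:** it put the boundary at the lid's front edge 2–5 mm further forward than the scene camera did. From that angle the cream tab and rim blur with the edge, so I trusted the scene view.
- **Tab tip:** its depth below the rim is inferred from the fold angle and the shut lid, not seen.

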